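# Clamp a reagent vial with a three-click ratchet lever

## Robot

A 7-joint arm with a two-finger parallel gripper is mounted at the origin on the work surface; the furniture and walls round the work are solid. World frame = base frame: x ahead of the robot, y to its left, z up, the work surface at z = 0. Lengths are in m, angles in rad, forces in N, time in s.
With the tool pointing down it reaches from about 0.35 to 0.9 m from the base axis. Payload 7.2 kg.
Tool frame: the origin (TCP) lies on the mounting face of the last link; the fingertips stand 182 mm ahead of it and the grasp point (between the pads) lies 163 mm ahead of it; z points along the fingers, y is the line along which they close (so a half turn about z gives the same grasp; the last joint's range is limited). The gripper opens to 88 mm and grips with 3 to 60 N. Pads are 20 mm wide; open, the fingers measure 115 mm over their backs; the gripper's body (75 mm by 178 mm) begins 61 mm behind the grasp point.
Start: joints at [-1.33, 0.411, -0.013, 1.596, 0.006, 1.134, -0.082], TCP at [0.19, 0.595, 0.405] pointing down, gripper open.
Joint ranges: [-2.95, 2.95], [-0.29, 1.99], [-1.47, 1.44], [0.14, 2.54], [-1.03, 4.17], [0.13, 1.85], [-2.86, 2.86]. Speed limits (rad/s): [2.39, 2.39, 3.01, 3.01, 3.14, 3.14, 3.14].

## Interface

Orientations are given as a unit quaternion [x, y, z, w].
In Python, from plant import ctrl gives the robot as it stands. The module is installed in compiled form; this text tells all that it offers. Calls block until the motion is done:
- ctrl.reach(position, orientation): joint-space move of the TCP to a pose.
- ctrl.move_linear(position, rot=None, feed=0.15, stop_force=None): straight line of the TCP; rot=None keeps the orientation; feed is the mean speed in m/s. With stop_force (N) it stops when the force on the tool has changed by that much, and returns True; else False.
- ctrl.move_j(angles): joint-space move.
- ctrl.move_gripper(opening, strength=None): opening from 0.0 (shut) to 1.0 (fully open); strength is the grip in N (None keeps the last); returns when the fingers have stopped.
- ctrl.hold(seconds).
- ctrl.solve_ik(position, orientation): joint angles nearest the present ones, or None.
- ctrl.get_obs(): the state.
- ctrl.get_image(name): name is "scene" or "top" or "wrist"; returns a dict with "pixels" (400x640x3 uint8, red, green, blue), "fovy" (degrees; the focal length in pixels is half the picture's height over the tangent of half this angle, whatever the lens; pixels are square), "cx", "cy" (the principal point, pixels), "cam_to_world" (4x4, takes a point from camera to world coordinates); the wrist camera has in their place "mount" (4x4, takes a point from camera to tool coordinates, whose origin is the TCP and whose axes are the flange's). Camera axes: x right, y down, z forward; pixel columns grow to the right and rows downward; lengths in m; the calibration is good to about 2 mm. A picture is of the moment at which its call begins: read the wrist's pose just before it. There is no depth.
A pose or a line that the arm cannot do raises ctrl.Unreachable and nothing moves.
- ctrl.close_job(): hands the job in; it is judged then, once.
The state is a dict: "time": time; "qpos": joint angles; "joint_velocities": joint speeds; "tau": joint torques, N m; "ee_pos": TCP position; "orientation": TCP orientation; "force": force on the tool from outside, world axes, zero at the start; "moment": the same for the moment, N m; "grip_width": opening from 0.0 (shut) to 1.0 (fully open); "finger_force": force on a finger pad.
Only numpy, scipy, OpenCV 4.12 (cv2) and the standard library are available. Lean on these libraries where they do the work, as an engineer would, in place of code of your own. Each camera call takes 0.05 s, during which the arm holds its last target. There are 200 camera calls.

## Task

Stand the small capped reagent vial upright on the ring marked between the jaws of the vial clamp and let go of it. Then take the clamp's ratchet lever by its upright knob, swing it clockwise (seen from above) exactly three clicks, never on to a fourth, so that the sliding jaw presses the vial into the V jaw, and finish while still holding the lever there, because it springs back when let go. Do not touch the vial again, and leave the small bin, petri dish and timer where they are.

Things in the scene. Friction and masses are not known exactly. Their poses are not given: they have to be found in the camera images.
- vial: Small reagent vial, white body with a screw cap, loose, upright on the bench: body 25 mm in diameter up to 45 mm, cap 20 mm in diameter above, 58 mm tall in all, 25 to 50 g. Origin at the centre of its underside, z up.
- clamp: Grey vial clamp fixed to the bench, base plate 10 mm thick. Its x points from the sliding jaw (robot's side) to the fixed V jaw, y left, z up; origin under the axis of a vial seated in the V. Jaws stand 28 mm above the plate, V jaw 58 mm wide in y. The lever is at -y; its disc (100 mm across) begins 65 mm from the mid line and nothing on it but the knob is over 38 mm above the bench.
- spot (a point): Centre of the black ring (31 mm across) marked on the plate between the open jaws, on the plate's top face, 10 mm above the bench: the vial's underside centre goes here. In the clamp's axes the open sliding jaw's flat pad is 25 mm behind it (-x); pressed home in the V, a vial stands 6 mm ahead of it (+x). Beside it (y) there is room for fingers.
- pivot (a point): Point on the lever's upright turning axis, 60 mm above the bench. In the clamp's axes it lies 4 mm behind (-x) the spot and 115 mm to its -y side.
- knob (a point): Centre of the lever's upright round black knob, 18 mm in diameter, on the end of a flat arm, 100 mm from the pivot axis and circling it as the lever turns. The point is 60 mm above the bench; the knob's straight part runs from 36 to 76 mm, its top is at 80 mm, the arm below ends at 31 mm. Open fingers fit over it at any yaw.
- lever (a joint): Ratchet lever angle, rad, 0 at rest, grows clockwise from above; knob direction from the pivot is -60 deg minus it (clamp axes). Clicks at 0.262, 0.524, 0.785 (third), 1.047: there the push needed at the knob jumps up 4 to 6 N (5 to 7 N just before, 9 to 14 N after). A spring returns the lever when let go. The sliding jaw advances 7.9 mm a click.
- pad: Dark flat rubber-faced sprung pad on the sliding jaw, 36 mm wide, 24 mm high. It meets the vial between the second and third click and presses it with 3 to 6 N at the third. Origin: not on the pad but 37 mm ahead (+x) of its middle, at plate height.
- bin: Small open plastic bin, 87x60x36 mm, origin under its centre; a bystander to be left alone.
- petri: Closed petri dish, 91 mm in diameter, 16 mm tall, origin under its centre; a bystander to be left alone.
- timer: Bench timer lying face up, 64x72x19 mm, origin under its centre; a bystander to be left alone.

How it is judged:
By the outcome, as a careful person would: the job done as asked, in the order asked, and still so for the second after the job is handed in, while the arm keeps its last pose, push and grip.
It also fails if it takes over 54 s, if anything falls off the work surface, if the arm or the gripper's body presses on something with over 40 N, if the wrist force passes 120 N, or if a joint passes its speed limit or range.

## Working session

There is one attempt and no reset: what is moved stays moved. The work goes in short steps, each a Python script; the robot and the scene stay as the last script left them, time stands still between calls to the robot, and variables do not carry over. Pictures are saved under pics/ and viewed, at most 10 in all, crops included, and the job is handed in when it is done.

```bash
mkdir -p pics; python3 - <<'E'
from plant import ctrl
import cv2,pickle
d={}
for n in("scene","top"):
    i=ctrl.get_image(n);d[n]=i
    cv2.imwrite(f"pics/{n}0.png",i["pixels"][:,:,::-1])
    print(n,i["fovy"],i["cx"],i["cy"],i["cam_to_world"])
pickle.dump(d,open("im0.pkl","wb"))
o=ctrl.get_obs();print(o)
E
```

```text
scene 45.2865436626802 314.12150284492003 210.30950733082915 [[-0.66251872 -0.32209996  0.6762548  -0.46082105]
 [-0.7485943   0.31604734 -0.5828556   0.80128292]
 [-0.02599076 -0.89239324 -0.45050948  0.70025461]
 [ 0.          0.          0.          1.        ]]
top 53.80010692125517 325.0646277049622 197.4412767827221 [[ 0.01553817 -0.98914519  0.14611762  0.34098276]
 [-0.99987671 -0.01504019  0.00451229 -0.03363429]
 [-0.00226568 -0.14616972 -0.98925693  1.04904994]
 [ 0.          0.          0.          1.        ]]
{'time': 0.1, 'qpos': array([-1.33022854,  0.41184293, -0.01269773,  1.59693491,  0.00559787,
        1.13431068, -0.08219899]), 'joint_velocities': array([ 1.64768060e-03, -3.54676531e-03,  2.28359712e-05, -1.37502695e-03,
       -1.31727463e-03,  3.47273940e-04,  8.98960445e-04]), 'tau': array([ 2.60727480e-03, -5.89099538e+01,  6.43696133e-01, -2.91708612e+01,
       -5.39027061e-02,  1.44775768e-02,  3.94696644e-05]), 'ee_pos': array([0.18989725, 0.59525875, 0.40388913]), 'orientation': array([ 1.53765830e-01,  9.88107047e-01, -7.27747106e-04, -5.92410340e-05]), 'force': array([ 0.39488071, -0.25793581, -0.31251538]), 'moment': array([ 0.00608707,  0.02531745, -0.0053471 ]), 'finger_force': 0.0, 'grip_width': 1.0050225625602032}
```

View pics/top0.png

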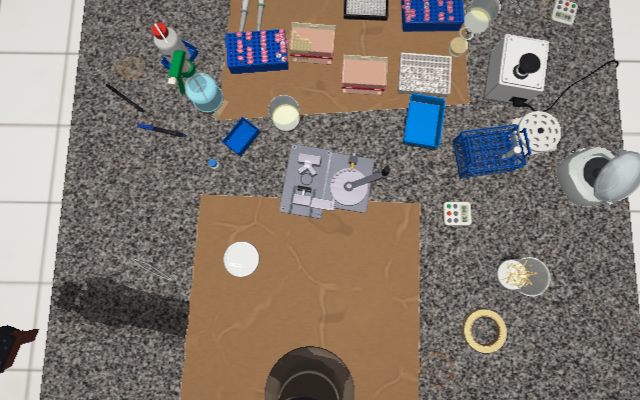

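View pics/scene0.png

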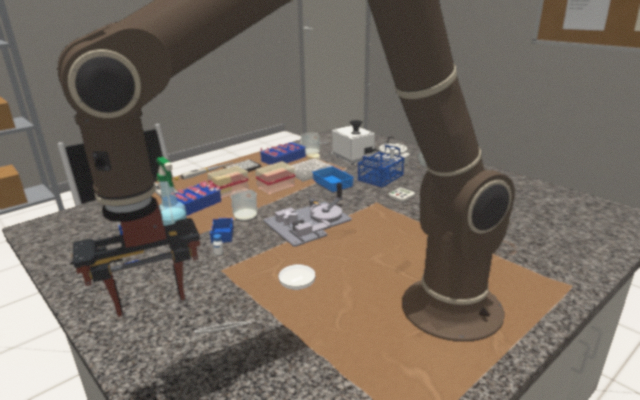

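The top view shows the clamp around (328,182), the knob near (385,172), the blue-capped vial at (213,163), the small bin at (241,137), the petri dish at (241,259) and the timer at (457,213). In the scene view the vial is at (217,245). I'll enlarge the top view.

```bash
python3 - <<'E'
import cv2
i=cv2.imread("pics/top0.png")[120:225,200:400]
cv2.imwrite("pics/crop0.png",cv2.resize(i,None,fx=4,fy=4,interpolation=cv2.INTER_CUBIC))
E
```

```text
(no output)
```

View pics/crop0.png

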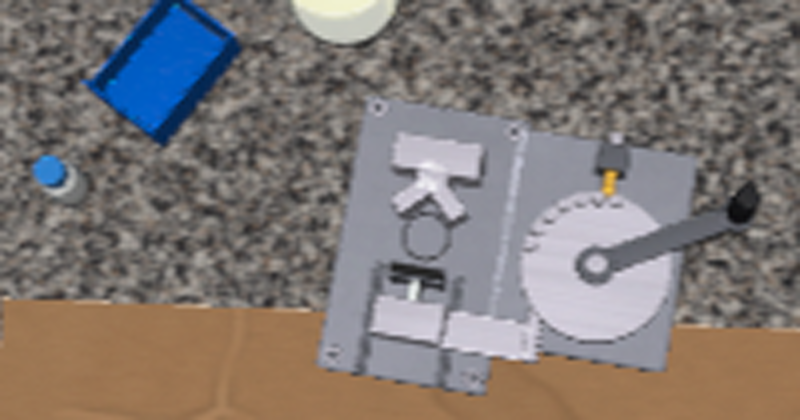

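```bash
cat > h.py <<'E'
import numpy as np,cv2
from scipy.spatial.transform import Rotation as R
G=0.163
def K(i): return (i["pixels"].shape[0]/2)/np.tan(np.radians(i["fovy"])/2)
def p2w(i,u,v,z,T=None):
    T=i["cam_to_world"] if T is None else T
    d=T[:3,:3]@np.array([(u-i["cx"])/K(i),(v-i["cy"])/K(i),1]);c=T[:3,3]
    return c+d*(z-c[2])/d[2]
def w2p(i,p,T=None):
    T=i["cam_to_world"] if T is None else T
    q=T[:3,:3].T@(np.asarray(p)-T[:3,3]); return K(i)*q[:2]/q[2]+[i["cx"],i["cy"]]
def down(yaw):  # tool z down, tool y at world angle yaw+90 (mod pi)
    return (R.from_euler('z',yaw)*R.from_quat([1,0,0,0])).as_quat()
def wristT(o,i):
    T=np.eye(4);T[:3,:3]=R.from_quat(o["orientation"]).as_matrix();T[:3,3]=o["ee_pos"];return T@i["mount"]
E
python3 - <<'E'
import pickle;from h import *
d=pickle.load(open("im0.pkl","rb"));t=d["top"]
c=lambda x,y,z:p2w(t,200+x/4-.375,120+y/4-.375,z)
print("vial",c(50,170,.058),"scene",p2w(d["scene"],217,237,.058),w2p(d["scene"],c(50,170,.058)))
s=c(427,236,.01);print("spot",s)
p=c(596,264,.036);print("pivot",p)
k=c(748,188,.08);print("knob",k)
v=p-s;a=np.arctan2(v[1],v[0])-np.arctan2(-115,-4);print("yaw",np.degrees(a),np.linalg.norm(v[:2]))
v=k-p;print("knob dir",np.degrees(np.arctan2(v[1],v[0])),np.linalg.norm(v[:2]))
print("edges",[c(x,y,.01) for x,y in((320,365),(370,95),(695,155),(665,370))])
E
```

```text
vial [0.57492909 0.26333402 0.058     ] scene [0.56763289 0.26453541 0.058     ] [215.97248367 235.88041133]
spot [0.54472893 0.02204706 0.01      ]
pivot [ 0.52270713 -0.08998799  0.036     ]
knob [ 0.56473916 -0.18267924  0.08      ]
yaw -9.128292056346497 0.11417886059248897
knob dir -65.60747665442291 0.10177603274976092
edges [array([0.45661882, 0.09102328, 0.01      ]), array([0.64173016, 0.06299961, 0.01      ]), array([ 0.60317618, -0.1578117 ,  0.01      ]), array([ 0.45678215, -0.1376053 ,  0.01      ])]
```

```bash
python3 - <<'E'
from plant import ctrl
from h import *
q=down(np.radians(171))
for n,p in(("ws",[0.545,0.0,0.36]),("wv",[0.575,0.25,0.36])):
    ctrl.reach(p,q);ctrl.hold(.3)
    o=ctrl.get_obs();i=ctrl.get_image("wrist");T=wristT(o,i)
    np.save(n+".npy",np.array([i,T],dtype=object),allow_pickle=True)
    cv2.imwrite(f"pics/{n}.png",i["pixels"][:,:,::-1])
    print(o["time"],o["ee_pos"],o["qpos"].round(2),i["mount"].round(4).tolist(),K(i))
    for w in([.575,.2633,.058],[.5447,.022,.01],[.5227,-.09,.036],[.565,-.183,.08]):print(w2p(i,w,T))
E
```

```text
2.8667 [5.45006479e-01 3.33503796e-04 3.59949857e-01] [-0.5   0.34  0.53  1.87 -0.21  0.98  1.53] [[-0.0009, -0.9557, -0.2944, 0.0816], [1.0, -0.0007, -0.0011, -0.0003], [0.0009, -0.2944, 0.9557, 0.0193], [0.0, 0.0, 0.0, 1.0]] 302.01768217335814
[597.37388541 186.62417001]
[341.4869503  183.13182208]
[233.02262547 184.95928618]
[135.64280547 253.47106162]
4.2083 [0.57530844 0.2486919  0.36028953] [-0.8   0.48  0.45  1.67 -0.23  1.05  1.13] [[-0.0009, -0.9557, -0.2944, 0.0816], [1.0, -0.0007, -0.0011, -0.0003], [0.0009, -0.2944, 0.9557, 0.0193], [0.0, 0.0, 0.0, 1.0]] 302.01768217335814
[337.27114568 195.34936288]
[120.64109358 191.15659924]
[ -4.76391546 193.89710436]
[-121.49649026  262.60042317]
```

View pics/ws.png

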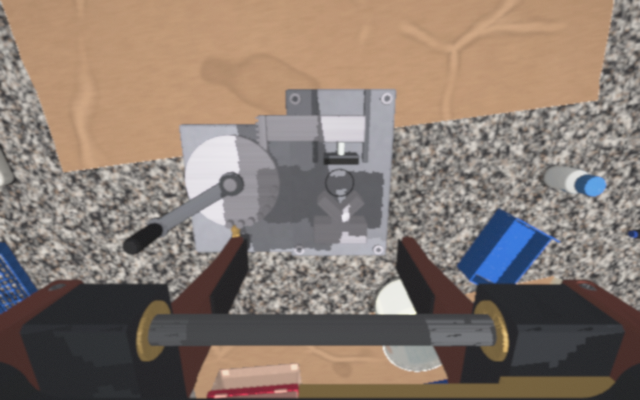

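View pics/wv.png

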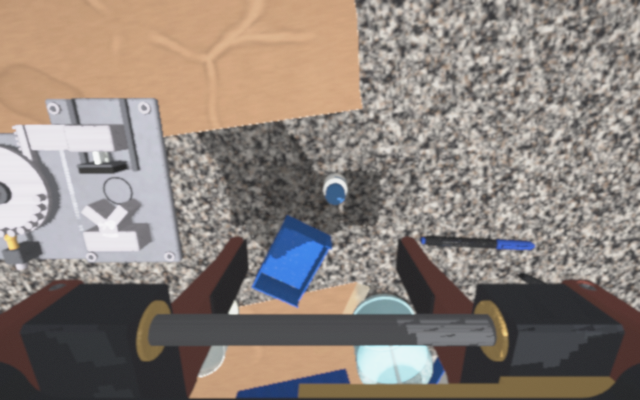

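In the wrist views the ring is near (340,182), the hub near (231,183) and the knob top near (133,246). The vial cap is near (336,194). All of these are within about 3 px of the predictions, and the plate edges are axis-aligned, so the clamp yaw is about -9°. One enlarged composite should refine them.

```bash
python3 - <<'E'
import cv2,numpy as np
a=cv2.imread("pics/ws.png");b=cv2.imread("pics/wv.png")
r=lambda i,f:cv2.resize(i,None,fx=f,fy=f,interpolation=cv2.INTER_CUBIC)
top=r(a[150:270,120:320],4)[:, :800] #480 high too large -> use 2.9
A=r(a[150:260,120:380],3)   # 780x330
B=r(b[165:225,300:375],4)   # 300x240
C=r(a[160:220,300:380],4)   # 320x240
out=np.zeros((575,780,3),np.uint8);out[:330]=A;out[335:575,:300]=B;out[335:575,320:640]=C
cv2.imwrite("pics/comp.png",out)
E
```

```text
(no output)
```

View pics/comp.png

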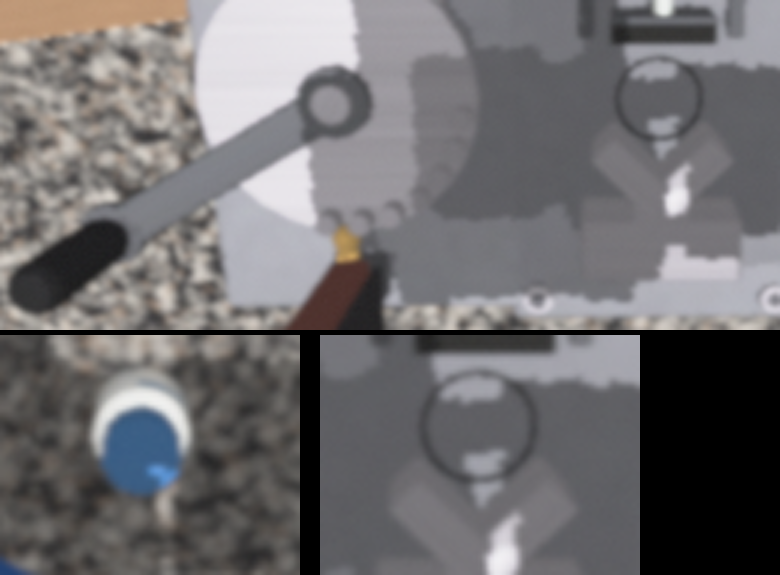

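```bash
python3 - <<'E'
from h import *
a,Ta=np.load("ws.npy",allow_pickle=True);b,Tb=np.load("wv.npy",allow_pickle=True)
v=p2w(b,335.1,193.9,.058,Tb);s=p2w(a,339.4,182.4,.01,Ta);k=p2w(a,132.3,245.3,.08,Ta)
print("vial",v,"spot",s,"knob",k)
for z in(.034,.038):
    p=p2w(a,230.3,183.3,z,Ta);x=p-s;y=k-p
    print("pivot",p,np.degrees(np.arctan2(x[1],x[0])-np.arctan2(-115,-4)),np.linalg.norm(x[:2]),"knob",np.degrees(np.arctan2(y[1],y[0])),np.linalg.norm(y[:2]))
    print("from spot", s+R.from_euler('z',-9,degrees=True).apply([-.004,-.115,0]))
print(p2w(b,117.5,190,.01,Tb))
E
```

```text
vial [0.57321924 0.2614297  0.058     ] spot [0.54350003 0.01980459 0.01      ] knob [ 0.55634943 -0.18325986  0.08      ]
pivot [ 0.52091056 -0.09304537  0.034     ] -9.327344382194342 0.11508865760162255 knob -68.5536598746244 0.09692557120370215
from spot [ 0.52155931 -0.09315383  0.01      ]
pivot [ 0.52017255 -0.09166553  0.038     ] -9.827679656458185 0.1138848529868071 knob -68.44754062327678 0.09847988087362215
from spot [ 0.52155931 -0.09315383  0.01      ]
[0.54284072 0.01896587 0.01      ]
```

```bash
cat >> h.py <<'E'
YAW=np.radians(-9.2);Q=down(YAW+np.pi)
CX=np.array([np.cos(YAW),np.sin(YAW),0])
SPOT=np.array([.5436,.0200,.010]);PIV=np.array([.5213,-.0930,.060]);VIAL=np.array([.5734,.2618,0])
E
python3 - <<'E'
from plant import ctrl
from h import *
off=-.002*CX
g=VIAL+off+[0,0,.043+G]
ctrl.move_gripper(.75,strength=12)
ctrl.reach(g+[0,0,.07],Q)
print("stop",ctrl.move_linear(g,feed=.1,stop_force=6))
ctrl.move_gripper(0,strength=12)
o=ctrl.get_obs();print(o["time"],o["ee_pos"]-g,o["grip_width"]*88,o["finger_force"])
ctrl.move_linear(g+[0,0,.07],feed=.12)
o=ctrl.get_obs();print(o["time"],o["grip_width"]*88,o["finger_force"],o["force"])
h=SPOT+off+[0,0,.043+G]
ctrl.move_linear(h+[0,0,.06],rot=Q,feed=.2);ctrl.hold(.2)
o=ctrl.get_obs();print(o["time"],o["ee_pos"]-h)
i=ctrl.get_image("wrist");T=wristT(o,i);print(w2p(i,SPOT,T),w2p(i,SPOT+[0,0,.118],T))
cv2.imwrite("pics/held.png",i["pixels"][:,:,::-1])
E
```

```text
stop False
6.8167 [ 2.53367411e-05 -1.20430191e-05 -3.58582501e-07] 24.175088397706563 11.871993111708434
7.55 24.27541413551735 11.863045471545774 [ 0.25914113  0.69116655 -1.12737365]
9.1167 [8.41382885e-05 9.51168391e-04 5.98777557e-02]
[321.42382762 212.09089559] [320.90871318 289.7486514 ]
```

View pics/held.png

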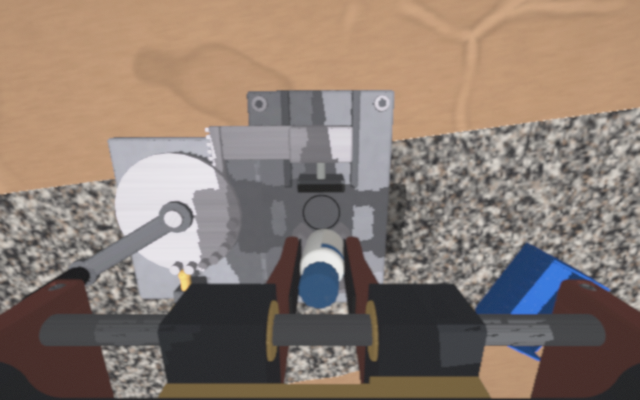

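The ring sits at (321,212), exactly where predicted. The held vial's cap is at about (319,287) and the vial looks upright between the fingers. I'll lower it and release.

```bash
python3 - <<'E'
from plant import ctrl
from h import *
h=SPOT-.002*CX+[0,0,.043+G]
print(ctrl.move_linear(h+[0,0,.006],feed=.08,stop_force=8))
print(ctrl.move_linear(h+[0,0,-.002],feed=.02,stop_force=2.5))
o=ctrl.get_obs();print(o["time"],o["ee_pos"]-h,o["force"])
ctrl.move_gripper(.52)
o=ctrl.get_obs();print(o["time"],o["force"],o["grip_width"])
c=o["ee_pos"]
print(ctrl.move_linear(c+[0,0,.09],feed=.1,stop_force=8))
ctrl.move_linear(c+[-.02,-.05,.16],feed=.2);ctrl.hold(.2)
o=ctrl.get_obs();i=ctrl.get_image("wrist");T=wristT(o,i)
print(o["time"],w2p(i,SPOT,T),w2p(i,SPOT+[0,0,.058],T),w2p(i,PIV,T))
np.save("wp.npy",np.array([i,T],dtype=object),allow_pickle=True)
cv2.imwrite("pics/placed.png",i["pixels"][:,:,::-1])
E
```

```text
False
True
10.2667 [ 4.40363535e-04 -2.39128070e-05  3.63044481e-03] [-0.7720594   0.61079422  5.11056306]
10.8167 [ 0.05947429 -0.22147656  0.09711117] 0.5207466598902748
False
12.6583 [365.78744955 194.88325644] [373.66434836 210.06459688] [261.29561163 203.92338677]
```

View pics/placed.png

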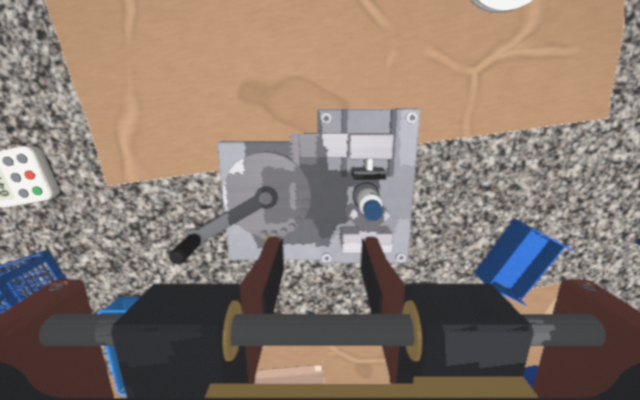

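```bash
python3 - <<'E'
import cv2
i=cv2.imread("pics/placed.png")[160:250,320:420]
cv2.imwrite("pics/pz.png",cv2.resize(i,None,fx=6,fy=6,interpolation=cv2.INTER_CUBIC))
E
```

```text
(no output)
```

View pics/pz.png

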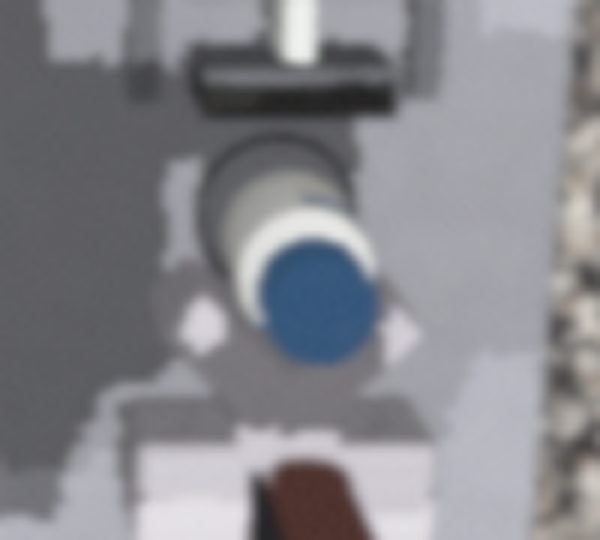

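The cap centre is at (372.9,209.9) in the full frame against a predicted (373.7,210.1), so the vial is upright and within about 1 mm of the ring centre. On to the knob.

```bash
cat >> h.py <<'E'
A0=np.radians(-69.2)
def kp(th,z=.061):
    a=A0-th
    p=PIV+.1*np.array([np.cos(a),np.sin(a),0]);p[2]=z+G
    return p,down(a+np.pi)
def rep(o,f0):
    d=o["ee_pos"]-PIV;a=np.arctan2(d[1],d[0]);F=o["force"]-f0
    return [round(float(x),3) for x in(o["time"],A0-a,np.hypot(d[0],d[1]),-F@[np.sin(-a)*0+np.sin(a),-np.cos(a),0],F@[np.cos(a),np.sin(a),0],F[2])]
# time, lever angle, radius, push needed (tangential reaction), radial, vertical
E
python3 - <<'E'
from plant import ctrl
from h import *
for t in(0,.4,.83,.95):
    print(t,ctrl.solve_ik(*kp(t)))
p,q=kp(0.01)
ctrl.move_gripper(.8,strength=30)
ctrl.reach(p+[0,0,.07],q)
print(ctrl.get_obs()["qpos"].round(2))
print("stop",ctrl.move_linear(p,feed=.1,stop_force=6))
f0=ctrl.get_obs()["force"];np.save("f0.npy",f0)
ctrl.move_gripper(0,strength=30)
o=ctrl.get_obs();print(rep(o,f0),o["grip_width"]*88,o["finger_force"],f0)
E
```

```text
0 [-0.20940895  0.63692147  0.62921662  1.88174612 -0.51512466  0.79014642
  1.06220042]
0.4 [-0.23485574  0.60560571  0.68636686  1.97067215 -0.55193359  0.75877031
  0.74115882]
0.83 [-0.32473019  0.58265136  0.79369155  2.07669231 -0.62525143  0.73453072
  0.40401726]
0.95 [-0.34962956  0.57287253  0.81339184  2.10522364 -0.63596164  0.72498589
  0.29481896]
[-0.26  0.54  0.7   1.84 -0.43  0.92  0.99]
stop False
[15.767, -0.004, 0.1, 4.674, 1.0, -4.129] 17.336455307215783 30.00082630154793 [ 0.92399822 -0.25427368  0.52070691]
```

```bash
python3 - <<'E'
from plant import ctrl
from h import *
f0=np.load("f0.npy")
for t in np.arange(.05,.701,.05):
    p,q=kp(t);ctrl.move_linear(p,rot=q,feed=.04)
    o=ctrl.get_obs();print(round(t,3),rep(o,f0),round(o["finger_force"],1))
E
```

```text
0.05 [16.017, 0.042, 0.1, 2.803, -0.17, -2.916] 30.0
0.1 [16.292, 0.098, 0.1, 2.697, -0.098, -2.488] 30.0
0.15 [16.567, 0.15, 0.1, 1.878, 0.185, -2.393] 30.0
0.2 [16.842, 0.204, 0.1, 0.214, -0.44, -0.588] 30.0
0.25 [17.117, 0.245, 0.1, 3.126, -0.701, -2.345] 30.0
0.3 [17.392, 0.294, 0.1, 3.175, -1.752, -3.06] 30.0
0.35 [17.667, 0.347, 0.1, 3.646, -1.567, -1.71] 30.0
0.4 [17.942, 0.4, 0.1, 2.615, -3.247, -1.431] 30.0
0.45 [18.217, 0.451, 0.1, 0.758, -3.703, -1.072] 30.0
0.5 [18.492, 0.497, 0.1, 2.108, -4.473, -3.202] 30.0
0.55 [18.767, 0.543, 0.099, 5.294, -4.074, -3.556] 30.0
0.6 [19.042, 0.594, 0.099, 4.093, -4.366, -3.71] 30.0
0.65 [19.317, 0.644, 0.099, 3.848, -4.006, -4.296] 30.0
0.7 [19.592, 0.697, 0.099, 2.273, -5.296, -3.102] 30.0
```

```bash
python3 - <<'E'
from plant import ctrl
from h import *
f0=np.load("f0.npy")
for t in(.70,.72,.74,.76,.77,.78,.79,.80,.81):
    p,q=kp(t);ctrl.move_linear(p,rot=q,feed=.02);ctrl.hold(.25)
    r=[]
    for _ in range(4): ctrl.hold(.03);o=ctrl.get_obs();r.append(rep(o,f0))
    print(t,np.mean(r,0).round(3),round(o["grip_width"]*88,2))
E
```

```text
0.7 [20.175  0.697  0.099  1.934 -4.668 -2.6  ] 17.52
0.72 [20.808  0.715  0.099  2.391 -5.115 -2.862] 17.74
0.74 [21.442  0.735  0.099  3.021 -4.998 -3.332] 17.39
0.76 [22.075  0.755  0.099  3.014 -4.622 -3.696] 17.43
0.77 [22.708  0.762  0.099  4.177 -5.042 -5.195] 17.39
0.78 [23.342  0.769  0.099  5.502 -5.006 -6.516] 17.52
0.79 [23.975  0.777  0.099  6.74  -5.496 -7.588] 17.4
0.8 [24.608  0.785  0.099  8.147 -5.514 -8.527] 17.15
0.81 [25.242  0.793  0.099  8.652 -6.07  -9.235] 17.14
```

```bash
python3 - <<'E'
from plant import ctrl
from h import *
f0=np.load("f0.npy")
for t in(.825,.84,.855):
    p,q=kp(t);ctrl.move_linear(p,rot=q,feed=.02);ctrl.hold(.25)
    r=[]
    for _ in range(4): ctrl.hold(.03);o=ctrl.get_obs();r.append(rep(o,f0))
    print(t,np.mean(r,0).round(3),round(o["grip_width"]*88,2))
i=ctrl.get_image("top")["pixels"][:,:,::-1][130:220,260:400]
cv2.imwrite("pics/end.png",cv2.resize(i,None,fx=5,fy=5,interpolation=cv2.INTER_CUBIC))
E
```

```text
0.825 [25.875  0.811  0.099  7.137 -5.108 -8.529] 17.4
0.84 [26.508  0.827  0.099  6.483 -5.188 -8.304] 17.39
0.855 [27.142  0.843  0.099  6.481 -6.071 -7.67 ] 17.28
```

View pics/end.png

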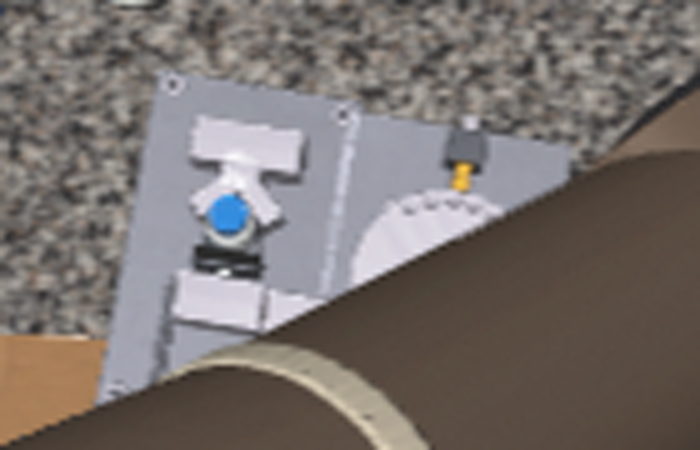

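The final view shows the vial upright (cap at (230,213) in the crop), seated in the V with the pad against it. The force peaked and settled once past the third click (lever about 0.84–0.87 rad), well short of the fourth, and the grip still holds.

```bash
python3 -c "
from plant import ctrl
print(ctrl.close_job())"
```

```text
the job is handed in; nothing more can be done
None
```

I handed the job in with the vial standing in the clamp, pressed into the V jaw, and the arm still holding the lever just past the third click, at about 27 s of the 54 s allowed. One flaw: the fingertips seem to have met the V jaw's top as I lowered the vial, so it probably dropped the last 3–4 mm, but the pictures show it landed upright and centred on the ring.

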